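# Load the copper wire spool on the pay-off stand

### The job

Lift the spool of copper wire out of the tray and lay it on the two roller bars between the uprights of the green wire stand. Then take the steel axle from its wooden rest and thread it through the near upright, the spool and the bronze bush on the far side until its brass shoulder sits home against the upright, and let go. The bush is an eccentric one and its hole is off the axle's line, so feel for it with a light hand, never ramming or forcing the axle, and leave the other spools and tools alone.

Things in the scene. Friction and masses are not known exactly. Their poses are not given: they have to be found in the camera images.
- stand: Green steel wire stand, fixed to the bench; z up, y along the axle. Bed 110 x 130 mm, 10 mm thick; origin on the bench, midway between the uprights. Near upright: plate 64 mm wide (x), y 30 to 38 mm, top at z 76. Far side: two posts 11 mm wide at x -19.5 and +19.5, y -30 to -38, top at z 74, carrying a steel block with a bronze bush. The axle goes in from the +y side, heading to -y
- spool_seat (a point): Where the spool's centre lies when laid on the stand's two roller bars (stand x 0, y 0, z 58 mm), with 5 mm of play either way along y. The bars are 8 mm steel, along y, at x -19.5 and +19.5, axis at z 24; the spool centres itself in x on them and turns on them; the axle holds it captive
- near_hole (a point): Centre of the 12 mm bronze-lined hole in the near upright, on its outer face (stand x 0, y 38, z 58 mm); the plate is 8 mm thick. This one is true
- far_hole (a point): Centre of the round bronze bush (26 mm) in the far block (56 mm wide, 40 high, y -38 to -48), on the face the axle reaches first (stand x 0, y -38, z 58 mm). The bush is eccentric, to set the drag: its 12 mm through hole lies 4.6 mm from this point, in any direction round it (sideways, up, down), differently each time; not measured: see it or feel for it. It is clamped and does not give
- axle: Loose axle, about 110 g, lying level in a wooden rest. Origin on its axis at the shoulder face, y along the axle: toward -y a steel shank of 10 mm diameter, 103 mm long, then a bevel 3 mm long down to a flat end of 7 mm; toward +y a brass collar, 24 mm in diameter, 5 mm long (its -y face is the shoulder), then an aluminium handle, 18 mm in diameter, 45 mm long. It may roll about y
- axle_grip (a point): Middle of the axle's handle, on its axis, 27 mm behind the shoulder face (axle y +27 mm), 35 mm above the bench at the start. Free to be gripped from above with the fingers either side
- axle_tip (a point): Centre of the axle's flat end, on its axis, axle y -106 mm
- axle_rest: Fixed dark wooden rest, 56 x 96 mm, 10 mm high, with two notched posts 64 mm apart along its y that carry the shank. Origin under its middle
- spool_copper: Loose spool of copper wire with white flanges, about 280 g (varies). Origin at its centre, y along its axis. Width 50 mm, flanges 70 mm in diameter, 4 mm thick, wound to 56 mm in diameter between them (42 mm clear), bore 18 mm right through. It lies axis level in the tray, centre 47.5 mm above the bench; grip it across the wire from above, fingers between the flanges
- spool_brass: Spool of brass wire, same size, in the same tray; bystander
- spool_silver: Spool of silver wire, same size, in the same tray; bystander
- spool_tray: Fixed plywood tray, 100 x 250 mm, with two rails along its y on which three spools lie end to end, 76 mm apart. Origin under its middle
- bench_block: Loose steel bench block, 75 x 75 x 22 mm, origin under its middle; bystander
- ruby_ring: Silver ring with a ruby, 22 mm across, lying on the bench block; bystander
- graver: Graver with a wooden handle, 125 mm long, on the bench; bystander
- hammer: Small hammer on the bench; bystander
- pliers: Pliers with blue handles, 140 mm long, on the bench; bystander
- flux_jar: Closed amber glass jar, 56 mm in diameter, 75 mm high; bystander
There are look-alikes about, which are no part of the job. Of the things that look like the axle, the larger one is meant. There is more than one size of the stand; the one meant has the size given above.

How it is judged:
By the outcome, as a careful person would: the job done as asked, in the order asked, and still so for the second after the job is handed in, with the robot touching nothing.
It also fails if it takes over 72 s, if anything falls off the work surface, if the arm or the gripper's body presses on something with over 40 N, if the wrist force passes 120 N, or if a joint passes its speed limit or range.

### The arm

A 6-joint arm with a two-finger parallel gripper is mounted at the origin on the work surface. World frame = base frame: x ahead of the robot, y to its left, z up, the work surface at z = 0. Lengths are in mm, angles in rad, forces in N, time in s.
With the tool pointing down it reaches from about 350 to 875 mm from the base axis. Payload 4.2 kg.
Tool frame: the origin (TCP) lies at the very end of the fingers, on their centre line; the grasp point (between the pads) lies 19 mm behind it; z points along the fingers, y is the line along which they close (so a half turn about z gives the same grasp; the last joint's range is limited). The gripper opens to 85 mm and grips with 20 to 120 N. Pads are 22 mm wide; open, the fingers measure 114 mm over their backs; the gripper's body (76 mm by 85 mm) begins 54 mm behind the grasp point. The pads swing forward as they close: fully open they stand 13 mm farther back than shut.
Start: joints at [-0.911, 0.385, 0.008, 0, -1.194, -0.259], TCP at [243.86, -575.44, 231.312] pointing down, gripper open.
Joint ranges: [-3.14, 3.14], [-1.21, 2.06], [-1.07, 1.41], [-3.16, 2.05], [-2.99, -0.16], [-3.1, 3.1]. Speed limits (rad/s): [2.79, 2.79, 3.14, 3.14, 3.14, 3.14].

### API

Orientations are given as a unit quaternion [x, y, z, w].
In Python, from bench import arm, viewer gives the robot as it stands. The module is installed in compiled form; this text tells all that it offers.
- The arm moves only by the shell command python3 -m jog [OPENING], which reads ROWS from standard input. ROWS is a JSON list of rows, 1 to 10 of them, each of 6 numbers: dx, dy, dz in mm, then a rotation vector rx, ry, rz in rad; each row is the pose to reach, as a shift and turn from the pose commanded when the command began, along the tool's axes at that moment; what a row does not reach only later rows make up. A row lasts 1/10 s, in which the tool goes at most 50 mm and 0.15 rad, less where a joint would pass 70% of its speed; a pose out of reach is approached as far as the arm can. OPENING is the finger opening in mm, set as the command begins (- or left out keeps the last). The fingers move at their own pace and stop on an object; the grip force is fixed at half the most. Time passes only in rows, so rows that do not move let the fingers close. It prints the time, the measured TCP pose, the force, the opening and the grip force at its end. Input that does not fit is refused with a message, and nothing moves.
- arm.read_state(): the state, without advancing time (a new reading comes with each control period).
- viewer.get_image(name): name is "scene" or "top"; returns (picture, depth): 420x560x3 uint8, blue, green, red; 420x560 float32, mm along the optical axis (not along the pixel's ray), 0 where there is no reading.
- viewer.get_calibration(name): a dict with "K" (3x3 intrinsics, pixels), "rvec" (rotation vector, rad) and "tvec" (3), from world to camera coordinates, as OpenCV has them. Camera axes: x right, y down, z forward; pixel columns grow to the right and rows downward; lengths in mm; the calibration is good to about 2 mm. A picture is of the moment at which its call begins. get_calibration takes no time and is no camera call.
- arm.job_done(): hands the job in; it is judged then, once.
The state is a dict: "clock": time; "joints": joint angles; "joint_vel": joint speeds; "joint_efforts": joint torques, N m; "position": TCP position; "ee_rot": TCP orientation; "contact_force": force on the tool from outside, world axes, zero at the start; "wrist_torque": the same for the moment, N m; "gripper_width": finger opening in mm; "grasp_force": force on a finger pad.
Only numpy, scipy, OpenCV 4.12 (cv2) and the standard library are available. Lean on these libraries where they do the work, as an engineer would, in place of code of your own. Each camera call takes 0.05 s, during which the arm holds its last target. There are 200 camera calls.

## Working session

There is one attempt and no reset: what is moved stays moved. The work goes in short steps, Python scripts to look and compute and a shell command to move; the robot and the scene stay as the last step left them, time stands still between calls to the robot, and variables do not carry over. Pictures are saved under pics/ and viewed, at most 10 in all, crops included, and the job is handed in when it is done.

```bash
mkdir -p pics
cat > h.py <<'E'
import numpy as np, cv2
from bench import arm, viewer
from scipy.spatial.transform import Rotation as R
def cal(n):
    c=viewer.get_calibration(n); K=np.array(c["K"],float); Rm=cv2.Rodrigues(np.array(c["rvec"],float))[0]; t=np.array(c["tvec"],float).ravel()
    return K,Rm,t
def ray(n,u,v):
    K,Rm,t=cal(n); d=Rm.T@np.linalg.solve(K,[u,v,1.0]); return -Rm.T@t,d
def onz(n,u,v,z):
    o,d=ray(n,u,v); return o+d*(z-o[2])/d[2]
def cloud(n,D):
    K,Rm,t=cal(n); v,u=np.mgrid[:D.shape[0],:D.shape[1]]
    p=np.stack([(u-K[0,2])/K[0,0]*D,(v-K[1,2])/K[1,1]*D,D],-1); return (p-t)@Rm
def proj(n,P):
    K,Rm,t=cal(n); q=(K@(Rm@np.array(P,float).T+t[:,None])); return (q[:2]/q[2]).T
E
python3 - <<'E'
from h import *
for n in("scene","top"):
    I,D=viewer.get_image(n); np.savez(n+"0.npz",I=I,D=D); cv2.imwrite(f"pics/{n}0.png",I); K,Rm,t=cal(n); print(n,K[0,0],-Rm.T@t,Rm[2])
print(arm.read_state())
E
```

```text
scene 436.5949992927784 [912.59204028 399.44568786 777.16244532] [-0.45948245 -0.44536644 -0.768456  ]
top 406.4183266362903 [397.59917297 -12.53516979 996.10598313] [ 9.70001970e-02  5.53927938e-04 -9.95284208e-01]
{'clock': 0.1, 'joints': array([-9.11401820e-01,  3.85492096e-01,  6.76027966e-03, -4.29242927e-04,
       -1.19397274e+00, -2.58579808e-01]), 'joint_vel': array([-0.00028656, -0.00151614,  0.00084083,  0.00089519, -0.00079555,
        0.00029307]), 'joint_efforts': array([-7.29687508e-04, -3.93318021e+01,  1.88928044e+01,  4.19795126e+00,
       -2.62147470e-03,  2.90579763e-06]), 'position': array([ 243.65982702, -574.98999962,  230.32343789]), 'ee_rot': array([-1.98990869e-01,  9.80000859e-01,  9.43746976e-04, -2.43870351e-04]), 'contact_force': array([ 0.40410334, -0.10157943, -0.51004584]), 'wrist_torque': array([0.03855686, 0.01962589, 0.00407894]), 'grasp_force': 0.0, 'gripper_width': 85.5657029288831}
```

View pics/top0.png

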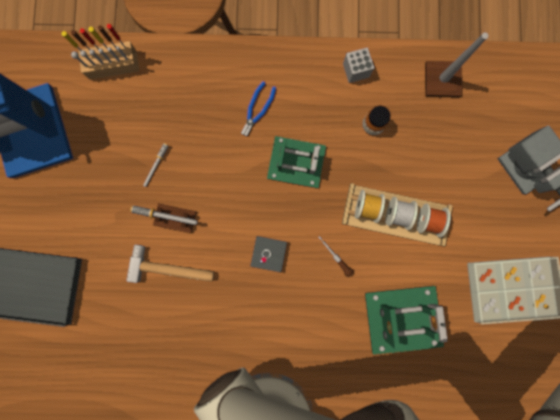

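View pics/scene0.png

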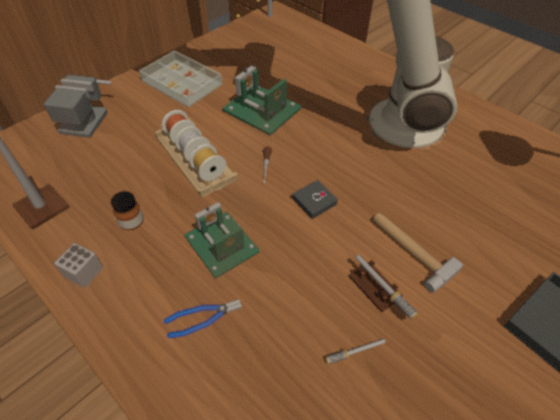

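The top view shows two green stands, at (298,162) small and (405,320) large. Two axle-like things are at (167,216) in the dark rest and (157,165) lying loose. The copper spool is at (435,219), at the right end of the tray. The scene view shows the same: stands at (222,240) and (262,107), axle at (385,285), small one at (357,350), copper spool at (175,122). Next I measure the sizes.

Run:
```python
from h import *
a=np.load("top0.npz"); I,D=a["I"],a["D"]; P=cloud("top",D); H=cv2.cvtColor(I,cv2.COLOR_BGR2HSV)
g=((H[...,0]>55)&(H[...,0]<95)&(H[...,1]>70)&(H[...,2]>30)).astype(np.uint8)
n,l,s,c=cv2.connectedComponentsWithStats(cv2.morphologyEx(g,cv2.MORPH_CLOSE,np.ones((5,5))))
for i in range(1,n):
    if s[i,4]<300: continue
    m=(l==i)
    bed=m&(P[...,2]<20)
    q=cv2.convexHull(np.argwhere(bed)[:,::-1].astype(np.float32))[:,0]
    w=np.array([onz("top",u,v,10)[:2] for u,v in q],np.float32)
    (x,y),wh,an=cv2.minAreaRect(w); print("stand",c[i],(x,y),wh,an,"zmax",np.percentile(P[m][:,2],[5,50,95,99]), cv2.boxPoints(((x,y),wh,an)).round(0).tolist())
for n_,(u0,u1,v0,v1) in dict(axle=(128,212,200,235),small=(140,172,140,190),tray=(342,456,182,246)).items():
    q=P[v0:v1,u0:u1].reshape(-1,3); k=q[:,2]>(8 if n_=="small" else 15); q=q[k]
    (x,y),wh,an=cv2.minAreaRect(q[:,:2].astype(np.float32)); print(n_,(x,y),wh,an,np.percentile(q[:,2],[5,50,95,99]))
# crops
A=cv2.resize(I[125:245,120:220],None,fx=4,fy=4,interpolation=2); B=cv2.resize(I[125:245,255:460],None,fx=3.2,fy=4,interpolation=2)[:, :]
B=cv2.resize(I[130:250,340:460],None,fx=4,fy=4,interpolation=2)
cv2.imwrite("pics/c1.png",cv2.resize(np.hstack([A,B]),None,fx=.9,fy=.9))
b=np.load("scene0.npz")["I"]
cv2.imwrite("pics/c2.png",cv2.resize(b[195:275,180:265],None,fx=7,fy=7,interpolation=2))
```

```text
stand [294.05176614 162.80207065] (617.447265625, -54.042808532714844) (125.43310546875, 104.54804992675781) 80.5928726196289 zmax [ 6.78158644  9.90393859 74.19919844 77.30718019] [[556.0, -107.0], [659.0, -124.0], [679.0, -1.0], [576.0, 16.0]]
stand [400.91310666 319.32519616] (241.72564697265625, -316.0898742675781) (141.38674926757812, 166.25851440429688) 7.091845512390137 zmax [ 10.03515118  13.38423493  97.9160336  101.16393266] [[161.0, -242.0], [182.0, -407.0], [322.0, -390.0], [302.0, -225.0]]
axle (453.5855407714844, 160.05557250976562) (361.0309143066406, 36.67179489135742) 77.82752227783203 [ 27.98787956  39.41606126  47.09689101 996.10598313]
small (488.0009765625, 164.4926300048828) (383.562255859375, 104.5240707397461) 47.70476150512695 [  8.57192751  13.07478484  18.4810432  996.10598313]
tray (487.1810302734375, -220.29922485351562) (154.8619842529297, 425.1833801269531) 3.3114750385284424 [18.76397759 67.2639355  80.20520174 85.61936748]
```

View pics/c1.png

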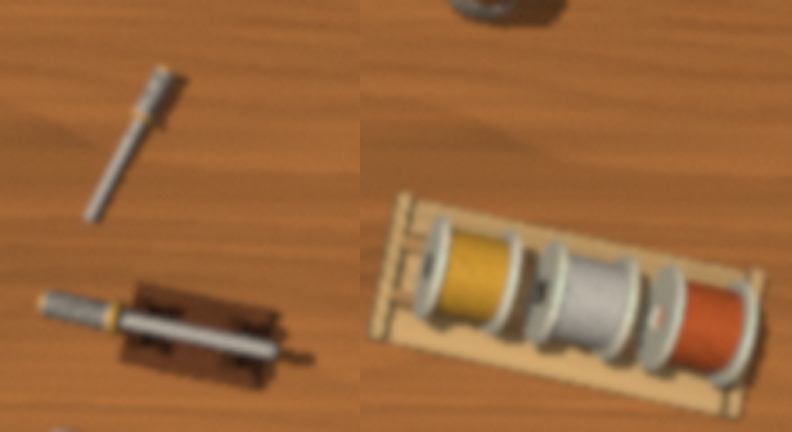

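View pics/c2.png

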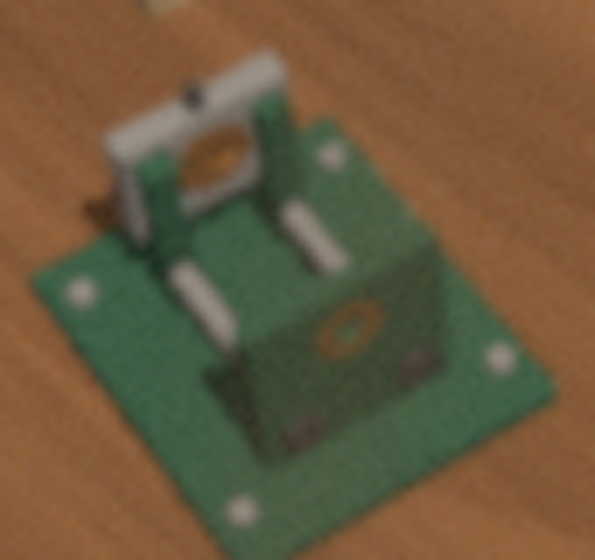

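The stand at top (298,162) / scene (222,240) measures about 105 x 125 mm with its top at 76 mm, so it is the one meant; the other is 141 x 166. The axle at top (167,216), in the rest, is the larger one; the look-alike at (157,165) is smaller and loose. The crops confirm this. Copper is the right-hand spool. In the scene crop the bush is at about (213,158), with a darker part to its upper right. Now the exact poses.

```bash
cat > m.py <<'E'
from h import *
from scipy.optimize import least_squares
def load(n):
    a=np.load(n+"0.npz"); return a["I"],a["D"],cloud(n,a["D"]),cv2.cvtColor(a["I"],cv2.COLOR_BGR2HSV)
box={"top":dict(st=(262,130,330,192),sp=(415,200,455,245),ax=(125,200,212,240)),"scene":dict(st=(180,195,265,275),sp=(155,105,205,150),ax=(350,250,420,320))}
def sub(n,k):
    I,D,P,H=load(n); a,b,c,d=box[n][k]; s=np.s_[b:d,a:c]; ok=(D[s]>0); return P[s],H[s],ok,I[s]
E
python3 - <<'E'
from m import *
for n in("top","scene"):
    P,H,ok,I=sub(n,"sp")
    m=ok&((H[...,0]<12)|(H[...,0]>172))&(H[...,1]>165)&(P[...,2]>48); m=cv2.erode(m.astype(np.uint8),np.ones((2,2)))>0
    q=P[m]; print(n,"copper",len(q),q.mean(0),np.percentile(q[:,2],[5,50,95]))
    f=lambda p:(np.hypot((q[:,0]-p[0])*np.cos(p[1])+(q[:,1]-np.mean(q[:,1]))*np.sin(p[1]),q[:,2]-p[2])-28)
    r=least_squares(f,[q[:,0].mean(),-.2,47],loss="soft_l1"); x,yaw,z=r.x; yv=np.array([-np.sin(yaw),np.cos(yaw)])
    t=(q[:,:2]-[x,q[:,1].mean()])@yv; e=np.percentile(t,[2,98]); c=np.array([x,q[:,1].mean()])+yv*e.mean(); print("  spool centre",c,"z",z,"yaw",yaw,"ext",e,"rms",f(r.x).std())
    P,H,ok,I=sub(n,"ax"); z=P[...,2]; m=ok&(z>25)&(z<60)&(H[...,1]<110); q=P[m]
    for _ in range(3):
        c=q.mean(0); d=np.linalg.svd(q-c)[2][0]; d*=np.sign(d[1]); r=np.linalg.norm(np.cross(q-c,d),axis=1); q=q[r<11]
    t=(q-c)@d; e=np.percentile(t,[1,99]); print("  axle",len(q),c,d,"yaw",np.arctan2(-d[0],d[1]),e,np.ptp(e),"hend",c+d*e[1],"tip",c+d*e[0])
    P,H,ok,I=sub(n,"st"); z=P[...,2]; gr=(H[...,0]>50)&(H[...,0]<100)&(H[...,1]>60)
    for nm,m in (("green top",ok&gr&(z>71)&(z<82)),("block top",ok&~gr&(z>73)&(z<84)),("bars",ok&~gr&(z>22)&(z<32))):
        q=P[m]
        if len(q)<4: print(nm,len(q)); continue
        (x,y),wh,an=cv2.minAreaRect(q[:,:2].astype(np.float32)); print("  ",nm,len(q),q.mean(0),"rect",(x,y),wh,an)
E
```

```text
top copper 277 [ 473.12400333 -375.09034569   70.51503923] [59.40469583 71.77012156 76.41434445]
  spool centre [ 477.28778819 -376.11748861] z 46.957548305335024 yaw -0.17608884653008483 ext [-16.0441017   13.95755022] rms 1.5237253369662809
  axle 350 [475.58045    263.9578799   39.67212745] [0.18673318 0.98181443 0.03422186] yaw -0.18794718219741743 [-83.49088956  70.04478164] 153.53567120339972 hend [488.66013493 332.72885757  42.06918986] tip [459.98993056 181.9853194   36.81491427]
   green top 114 [622.43252926 -27.02312812  75.10272781] rect (617.7161865234375, -48.48560333251953) (72.71931457519531, 63.87095260620117) 79.14678955078125
   block top 111 [610.92176182 -92.33250017  77.12074079] rect (611.5946655273438, -91.26026916503906) (13.569534301757812, 55.36515426635742) 80.7177734375
   bars 172 [617.91255791 -51.74839428  26.86371247] rect (617.3575439453125, -54.50465393066406) (67.82124328613281, 47.11823654174805) 80.04383087158203
scene copper 46 [ 487.64524467 -376.41666152   69.76565523] [59.312794   71.14672579 76.39518012]
  spool centre [ 477.94874726 -372.41554867] z 46.94119936546702 yaw -0.3790185653743877 ext [-3.45110499 12.06464923] rms 1.145516382504463
  axle 547 [478.63665221 269.97874191  39.18356348] [0.20056672 0.97917426 0.03147615] yaw -0.2020378582572828 [-87.99324756  64.43458852] 152.42783607885178 hend [491.56008656 333.07143276  41.21171621] tip [460.9881348  183.81801841  36.41387489]
   green top 105 [631.49939846 -30.77603966  74.62390972] rect (622.582275390625, -49.60667419433594) (73.14789581298828, 59.15302658081055) 82.12799835205078
   block top 197 [612.34170278 -71.93923829  76.27840719] rect (617.4246826171875, -55.477378845214844) (88.89611053466797, 63.77900695800781) 79.73350524902344
   bars 206 [622.84385378 -41.11261655  27.16449852] rect (624.4139404296875, -44.98522186279297) (78.51212310791016, 59.38377380371094) 85.33907318115234
```

Run:
```python
from m import *
P,H,ok,I=sub("top","st"); z=P[...,2]; gr=(H[...,0]>50)&(H[...,0]<100)&(H[...,1]>60)
yv=np.array([.164,.986]); xv=np.array([.986,-.164])
q=P[ok&(z>68)&(z<84)]; t=q[:,:2]@yv; s=q[:,:2]@xv
for a in range(-220,120,4):
    k=(t>=a)&(t<a+4)
    if k.sum()>2: print(a,k.sum(),s[k].min().round(1),s[k].max().round(1),q[k,2].mean().round(1),end=" | ")
P2,H2,ok2,_=sub("scene","st"); q=P2[ok2&(P2[...,2]>70)&(P2[...,2]<84)]; t=q[:,:2]@yv; s=q[:,:2]@xv
print("\nscene")
for a in range(-220,120,4):
    k=(t>=a)&(t<a+4)
    if k.sum()>2: print(a,k.sum(),s[k].min().round(1),s[k].max().round(1),q[k,2].mean().round(1),end=" | ")
P,H,ok,I=sub("top","sp"); I0,D0,P0,H0=load("top")
s_=np.s_[180:250,340:460]; q=P0[s_].reshape(-1,3); hh=H0[s_].reshape(-1,3); q=q[(q[:,2]>76)&(q[:,2]<90)&(hh[:,1]<90)]
yv=np.array([np.sin(.18),np.cos(.18)]); t=q[:,:2]@yv; print("\nrims", np.histogram(t,bins=np.arange(-300-30,-50,4)))
print("spool c", np.array([477.3,-376.1])@yv)
acc=np.mean([viewer.get_image("scene")[0].astype(float) for _ in range(8)],0); np.save("acc.npy",acc)
cv2.imwrite("pics/bush.png",cv2.resize(acc[205:245,190:225].astype(np.uint8),None,fx=15,fy=15,interpolation=cv2.INTER_CUBIC))
```

```text
0 8 593.5 645.7 77.7 | 4 39 590.3 644.7 77.5 | 8 39 590.8 645.2 77.1 | 12 29 592.2 644.0 75.4 | 16 19 592.9 642.5 72.9 | 20 6 598.4 641.6 73.4 | 80 35 586.2 648.7 75.1 | 84 47 586.5 649.8 75.3 | 88 18 585.9 649.4 75.1 | 
scene
0 10 595.9 646.0 75.9 | 4 37 591.1 645.4 76.9 | 8 47 590.6 647.0 77.0 | 12 71 590.5 646.4 75.1 | 16 17 595.0 643.1 73.2 | 20 14 595.2 643.2 73.3 | 80 37 587.5 650.0 75.1 | 84 62 586.6 650.3 74.9 | 88 59 588.2 650.6 73.6 | 
rims (array([ 0,  0,  0,  0,  0,  7, 36,  0,  0,  0,  0,  0,  0,  0,  0,  0,  0,
       24, 12,  0,  0,  0,  0,  0, 14, 24,  3,  1,  4,  4,  3,  5,  4,  0,
        2,  2, 27, 10,  0,  0,  0,  0,  0, 10, 27,  0,  0,  0,  0,  0,  0,
        0,  0,  0,  1, 29,  7,  0,  0,  0,  0,  0,  0,  0,  0,  0,  0,  0,
        0]), array([-330, -326, -322, -318, -314, -310, -306, -302, -298, -294, -290,
       -286, -282, -278, -274, -270, -266, -262, -258, -254, -250, -246,
       -242, -238, -234, -230, -226, -222, -218, -214, -210, -206, -202,
       -198, -194, -190, -186, -182, -178, -174, -170, -166, -162, -158,
       -154, -150, -146, -142, -138, -134, -130, -126, -122, -118, -114,
       -110, -106, -102,  -98,  -94,  -90,  -86,  -82,  -78,  -74,  -70,
        -66,  -62,  -58,  -54]))
spool c -284.5727974614666
```

View pics/bush.png

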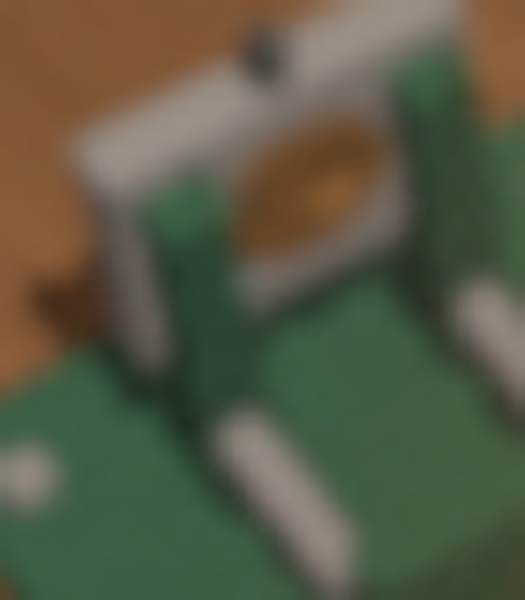

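The crop shows the bush at roughly (240–380, 125–255), brighter at (325,195) and darker to the upper left. I'll rectify it onto the bush plane.

```bash
cat > st.py <<'E'
from h import *
xv=np.array([.9865,-.164,0]); yv=np.array([.164,.9865,0]); zv=np.array([0,0,1.]); O=np.array([618.1,-50.1,0])
def S(x,y,z): return O+x*xv+y*yv+z*zv
E
python3 - <<'E'
from st import *
acc=np.load("acc.npy").astype(np.float32)
def rect(y,x0,x1,z0,z1,f):
    xs=np.linspace(x0,x1,int((x1-x0)*f)); zs=np.linspace(z1,z0,int((z1-z0)*f))
    X,Z=np.meshgrid(xs,zs); p=proj("scene",[S(a,y,b) for a,b in zip(X.ravel(),Z.ravel())]).astype(np.float32).reshape(*X.shape,2)
    return cv2.remap(acc,p[...,0],p[...,1],cv2.INTER_CUBIC)
A=rect(-38,-30,30,36,80,9); B=rect(38,-34,34,40,78,7)
for im,(x0,z1,f) in ((A,(-30,80,9)),(B,(-34,78,7))):
    for x in range(-20,21,5): cv2.circle(im,(int((x-x0)*f),int((z1-58)*f)),1,(0,255,0),-1)
    cv2.circle(im,(int(-x0*f),int((z1-58)*f)),int((13 if f==9 else 6)*f),(255,255,0),1)
W=max(A.shape[1],B.shape[1]); pad=lambda i:cv2.copyMakeBorder(i,0,0,0,W-i.shape[1],0)
v=np.vstack([pad(A),pad(B)]); cv2.imwrite("pics/rect.png",cv2.resize(np.clip(v*1.5,0,255).astype(np.uint8),None,fx=.9,fy=.9))
A=rect(-38,-16,16,42,74,0.5); print(A[...,2].astype(int)); print((A[...,2]-A[...,1]).astype(int))
E
```

```text
[[108 112 117 121 121 121 120 119 118 119 122 122 123 123 120 111]
 [ 92  96 110 116 117 116 116 115 116 115 117 118 118 116 109  95]
 [ 76  85 104 113 114 114 112 113 112 112 114 116 116 113  99  82]
 [ 65  77  99 110 110 110 108 109 108 108 111 112 113 107  93  71]
 [ 61  71  96 105 107 105 104 104 105 105 107 108 107 101  84  66]
 [ 57  69  92 102 103 100  99 100 102 103 104 103 100  92  77  63]
 [ 53  66  89  99 100  97  97  99 101 103 103  99  95  87  73  57]
 [ 51  67  88  99  98  99 103 104 106 106 103  98  94  87  69  53]
 [ 49  67  91 100 101 107 116 116 114 109 104  99  96  88  67  49]
 [ 49  69  95 104 107 117 126 126 119 110 103 100  99  89  67  48]
 [ 51  73  98 108 112 123 130 128 118 108 103 102 101  88  67  50]
 [ 53  74 100 111 116 124 127 124 113 105 103 103 101  89  69  52]
 [ 52  72 100 112 115 120 122 117 109 104 105 104 105  94  74  53]
 [ 52  69  99 112 115 118 116 113 108 106 107 108 110 100  79  55]
 [ 52  69  96 111 115 115 114 110 110 108 110 111 112 102  79  54]
 [ 52  68  93 107 112 111 110 108 108 107 107 109 108  98  73  50]]
[[ -2   0   5   8   8   8  
[... 345 characters left out ...]
  33  34  31  26  10 -13 -29]
 [-17  -3   9  22  29  31  31  32  33  34  34  31  24   9 -13 -27]
 [-14  -1  12  25  31  32  34  35  35  35  34  31  25  11  -9 -24]
 [-13   0  15  27  32  35  38  38  37  35  34  31  28  17  -5 -22]
 [-14   0  16  26  32  38  40  41  38  36  34  32  31  21  -2 -21]
 [-13   1  15  23  31  37  41  41  38  36  34  33  31  20  -3 -19]
 [-13   0  12  20  28  35  39  38  36  34  33  32  29  15  -5 -19]
 [-13   0   9  15  22  28  33  33  32  31  30  28  22   9  -8 -20]
 [-12  -1   7  12  16  21  25  27  26  25  24  21  14   3 -10 -20]
 [-11  -1   5   9  11  14  18  19  19  18  17  13  10   0 -11 -21]
 [-11  -2   4   7   8   9  12  13  12  12  10   9   6   0 -12 -22]]
```

View pics/rect.png

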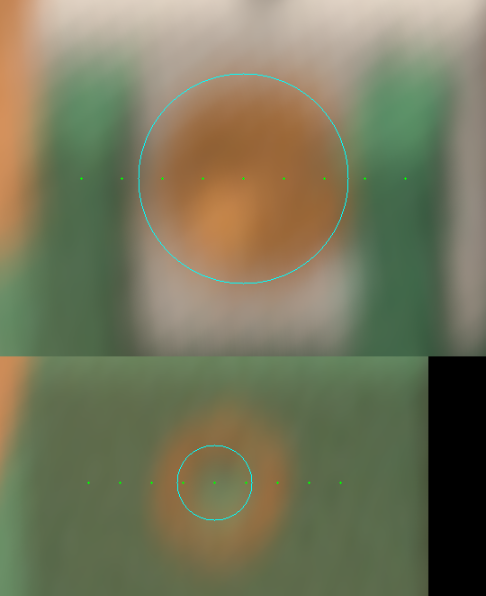

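The stand frame checks out, since the bush and near hole land where they should. The hole in the bush shows as a lit lower wall about 3 mm toward stand −x and low, so my first guess is stand (−3.3, 55). Next, the spool.

```bash
cat > to.py <<'E'
# usage: go(xyz, yaw of object y axis) -> shift in tool axes; tool x = -object y, tool z down (pitch optional about object x / yaw)
from st import *
def Rt(yaw):
    y=np.array([-np.sin(yaw),np.cos(yaw),0]); x=np.array([np.cos(yaw),np.sin(yaw),0]); return np.stack([-y,-x,[0,0,-1.]],1)
def go(p,yaw,Rg=None):
    s=arm.read_state(); Rc=R.from_quat(s["ee_rot"]).as_matrix(); Rg=Rt(yaw) if Rg is None else Rg
    print("t",round(s["clock"],1),"shift",(Rc.T@(np.array(p)-s["position"])).round(1),"rot",R.from_matrix(Rc.T@Rg).as_rotvec().round(3),"F",np.round(s["contact_force"],1),"pos",s["position"].round(1))
E
python3 -c "
from to import *
go([477.9,-373.4,125],-.18)"
```

```text
t 0.5 shift [-294.3   94.7  106.3] rot [ 0.    0.   -0.99] F [ 0.3 -0.3 -0. ] pos [ 243.9 -575.4  231.3]
```

```bash
echo '[[-45,15,10,0,0,-0.14],[-90,30,30,0,0,-0.28],[-130,45,45,0,0,-0.42],[-175,58,60,0,0,-0.57],[-220,70,75,0,0,-0.71],[-255,82,90,0,0,-0.85],[-294.3,94.7,106.3,0,0,-0.99],[-294.3,94.7,106.3,0,0,-0.99],[-294.3,94.7,106.3,0,0,-0.99]]' | python3 -m jog 85; python3 -c "
from to import *
go([477.9,-373.4,25],-.18)"
```

```text
clock: 1.4
position: [478.4, -372.7, 124.6]
ee_rot: [-0.641, 0.767, 0.0, -0.0]
contact_force: [-0.6, -0.4, 0.3]
gripper_width: 84.9
grasp_force: 0.0
t 1.4 shift [ 0.8  0.2 99.6] rot [0.001 0.    0.001] F [-0.6 -0.4  0.3] pos [ 478.4 -372.7  124.6]
```

```bash
echo '[[0.5,0,40,0,0,0],[0.5,0,70,0,0,0],[0.5,0,86,0,0,0],[0.5,0,93,0,0,0],[0.5,0,98,0,0,0],[0.5,0,98,0,0,0]]' | python3 -m jog; echo '[[0,0,0,0,0,0],[0,0,0,0,0,0],[0,0,0,0,0,0],[0,0,0,0,0,0],[0,0,0,0,0,0],[0,0,0,0,0,0],[0,0,0,0,0,0],[0,0,0,0,0,0]]' | python3 -m jog 40
```

```text
clock: 2.0
position: [477.7, -374.6, 27.5]
ee_rot: [-0.64, 0.768, -0.0, 0.0]
contact_force: [-0.2, -0.9, 0.1]
gripper_width: 85.0
grasp_force: 0.0
clock: 2.8
position: [478.0, -374.3, 28.5]
ee_rot: [-0.641, 0.768, -0.001, 0.0]
contact_force: [-3.0, 0.9, 6.4]
gripper_width: 53.2
grasp_force: 64.0
```

The grip closed on a chord: 53 mm instead of 56, with an upward push. The pads are about 8 mm above centre, so I re-grip lower.

```bash
echo '[[0,0,0,0,0,0],[0,0,0,0,0,0],[0,0,0,0,0,0],[0,0,0,0,0,0],[0,0,0,0,0,0]]' | python3 -m jog 85;  echo '[[0,0,3,0,0,0],[0,0,6,0,0,0],[0,0,7,0,0,0],[0,0,7,0,0,0]]' | python3 -m jog; echo '[[0,0,0,0,0,0],[0,0,0,0,0,0],[0,0,0,0,0,0],[0,0,0,0,0,0],[0,0,0,0,0,0],[0,0,0,0,0,0],[0,0,0,0,0,0],[0,0,0,0,0,0]]' | python3 -m jog 40
```

```text
clock: 3.3
position: [477.8, -373.9, 26.9]
ee_rot: [-0.641, 0.768, 0.0, -0.0]
contact_force: [-0.5, -0.2, -0.6]
gripper_width: 84.8
grasp_force: 0.0
clock: 3.7
position: [477.6, -373.8, 19.6]
ee_rot: [-0.641, 0.768, 0.0, -0.0]
contact_force: [0.3, -0.6, -0.1]
gripper_width: 84.6
grasp_force: 0.0
clock: 4.5
position: [477.9, -374.0, 20.4]
ee_rot: [-0.641, 0.768, -0.0, 0.0]
contact_force: [-1.8, 1.3, 5.7]
gripper_width: 53.9
grasp_force: 63.4
```

```bash
echo '[[0,0,-15,0,0,0],[0,0,-45,0,0,0],[0,0,-85,0,0,0],[0,0,-120,0,0,0],[0,0,-120,0,0,0],[0,0,-120,0,0,0]]' | python3 -m jog
python3 - <<'E'
from to import *
go(S(0,0,130),-.165)
I,D=viewer.get_image("top"); H=cv2.cvtColor(I,cv2.COLOR_BGR2HSV); P=cloud("top",D)
m=((H[...,0]<12)|(H[...,0]>172))&(H[...,1]>165); m[:190]=0;m[260:]=0;m[:,400:470]&=True; m[:,:400]=0;m[:,470:]=0
q=P[m]; print(len(q),q.mean(0) if len(q) else 0)
cv2.imwrite("pics/h.png",cv2.resize(I[150:290,380:520],None,fx=4,fy=4))
E
```

```text
clock: 5.1
position: [477.6, -373.4, 139.6]
ee_rot: [-0.64, 0.768, 0.0, 0.001]
contact_force: [-1.4, 0.5, -2.7]
gripper_width: 53.7
grasp_force: 63.7
t 5.1 shift [-343.3  -80.1   10. ] rot [-0.     0.001 -0.016] F [-1.4  0.5 -2.7] pos [ 477.6 -373.4  139.6]
0 0
```

```bash
echo '[[-25,-5,0,0,0,0],[-65,-15,0,0,0,0],[-110,-26,0,0,0,0],[-155,-36,0,0,0,-0.01],[-200,-46,5,0,0,-0.016],[-245,-57,5,0,0,-0.016],[-285,-66,10,0,0,-0.016],[-320,-75,10,0,0,-0.016],[-338,-79,10,0,0,-0.016],[-343.3,-80.1,10,0,0,-0.016]]' | python3 -m jog; echo '[[0,0,0,0,0,0],[0,0,0,0,0,0]]' | python3 -m jog
python3 - <<'E'
from to import *
I,D=viewer.get_image("top"); np.savez("top1.npz",I=I,D=D); H=cv2.cvtColor(I,cv2.COLOR_BGR2HSV); P=cloud("top",D)
J,E=viewer.get_image("scene"); np.savez("scene1.npz",I=J,D=E)
go(S(0,0,31),-.165)
for n,A,B in(("top",I,D),("scene",J,E)):
    h=cv2.cvtColor(A,cv2.COLOR_BGR2HSV); Q=cloud(n,B); m=(h[...,1]<60)&(h[...,2]>130)&(Q[...,2]>125)&(Q[...,2]<197)&(np.hypot(Q[...,0]-618,Q[...,1]+50)<50)
    q=Q[m]; t=(q-O)@yv; print(n,len(q)); print(np.histogram(t,bins=np.arange(-36,37,4))[0])
E
```

```text
clock: 6.15
position: [617.7, -48.7, 127.7]
ee_rot: [-0.648, 0.762, 0.001, -0.001]
contact_force: [0.8, -0.3, -2.0]
gripper_width: 53.9
grasp_force: 63.6
clock: 6.35
position: [617.1, -51.6, 129.3]
ee_rot: [-0.646, 0.763, 0.001, -0.001]
contact_force: [0.1, -0.6, -1.7]
gripper_width: 53.9
grasp_force: 63.6
t 6.5 shift [-1.9 -0.5 98.8] rot [ 0.001 -0.    -0.001] F [ 1.1 -0.2 -2.2] pos [617.4 -51.8 129.8]
top 0
[0 0 0 0 0 0 0 0 0 0 0 0 0 0 0 0 0 0]
scene 534
[  0   0   0   0   0   0   0   0   0   0   0   1   1  13 488  31   0   0]
```

```bash
echo '[[-1.8,-0.5,25,0,0,0],[-1.8,-0.5,50,0,0,0],[-1.8,-0.5,70,0,0,0],[-1.8,-0.5,82,0,0,0],[-1.8,-0.5,90,0,0,0],[-1.8,-0.5,94,0,0,0],[-1.8,-0.5,94,0,0,0],[-1.8,-0.5,94,0,0,0]]' | python3 -m jog; echo '[[0,0,2,0,0,0],[0,0,4,0,0,0],[0,0,4,0,0,0]]' | python3 -m jog; python3 -c "
from to import *
go(S(0,0,31),-.165)
Q=cloud('scene',viewer.get_image('scene')[1]); t=(Q-O)@yv; x=(Q-O)@xv
m=(np.hypot(x,Q[...,2]-58)<33)&(abs(t-22)<7)&(Q[...,2]>78); print(m.sum(),np.median(t[m]),Q[m][:,2].max())"
```

```text
clock: 7.25
position: [619.5, -48.8, 36.9]
ee_rot: [-0.647, 0.763, -0.001, 0.001]
contact_force: [-0.2, -0.1, -2.4]
gripper_width: 54.1
grasp_force: 63.6
clock: 7.55
position: [618.7, -48.7, 31.9]
ee_rot: [-0.647, 0.763, 0.0, -0.0]
contact_force: [-0.5, -1.2, -1.9]
gripper_width: 54.0
grasp_force: 63.6
t 7.5 shift [1.5 0.4 0.9] rot [0.    0.    0.001] F [-0.5 -1.2 -1.9] pos [618.7 -48.7  31.9]
78 26.045966684393647 90.90185916683583
```

```bash
echo '[[1,0.3,0.7,0,0,0],[1,0.3,1.4,0,0,0],[1,0.3,1.4,0,0,0]]' | python3 -m jog; echo '[[0,0,0,0,0,0],[0,0,0,0,0,0],[0,0,0,0,0,0],[0,0,0,0,0,0],[0,0,0,0,0,0]]' | python3 -m jog 85;  echo '[[0,0,-25,0,0,0],[0,0,-60,0,0,0],[0,0,-100,0,0,0],[0,0,-140,0,0,0],[0,0,-140,0,0,0],[0,0,-140,0,0,0]]' | python3 -m jog
python3 - <<'E'
from to import *
go([485.5,311.5,110],-.195)
for n in("top","scene"):
    I,D=viewer.get_image(n); np.savez(n+"2.npz",I=I,D=D)
    P=cloud(n,D); H=cv2.cvtColor(I,cv2.COLOR_BGR2HSV); t=(P-O)@yv; x=(P-O)@xv; z=P[...,2]
    m=(abs(x)<30)&(abs(t)<30)&(z>86)&(z<100); print(n,m.sum(),np.histogram(t[m],bins=np.arange(-32,33,4))[0],x[m].mean(),np.percentile(z[m],95))
c=cv2.resize(I[190:275,175:270],None,fx=6,fy=6,interpolation=2); cv2.imwrite("pics/placed.png",c)
E
```

```text
clock: 7.9
position: [618.5, -49.8, 31.0]
ee_rot: [-0.647, 0.763, -0.0, 0.0]
contact_force: [-0.9, -1.1, 0.7]
gripper_width: 53.5
grasp_force: 63.9
clock: 8.4
position: [618.5, -49.7, 30.7]
ee_rot: [-0.647, 0.763, -0.0, 0.0]
contact_force: [-0.6, 0.7, -0.3]
gripper_width: 84.6
grasp_force: 0.0
clock: 9.0
position: [618.7, -49.6, 171.9]
ee_rot: [-0.647, 0.763, -0.001, 0.001]
contact_force: [-0.7, -0.9, -0.2]
gripper_width: 84.9
grasp_force: 0.0
t 9.0 shift [-334.4  190.6   61.8] rot [-0.002  0.001  0.031] F [-0.7 -0.9 -0.2] pos [618.7 -49.6 171.9]
top 70 [ 0  6 28  2  0  0  0  0  0  1  0  0  3 20 10  0] -1.4095692215427378 94.23762842757371
scene 128 [ 0  2 44 12  0  2  3  2  4  1  0  3  1 17 37  0] 1.7507199166249654 93.16610505801691
```

View pics/placed.png

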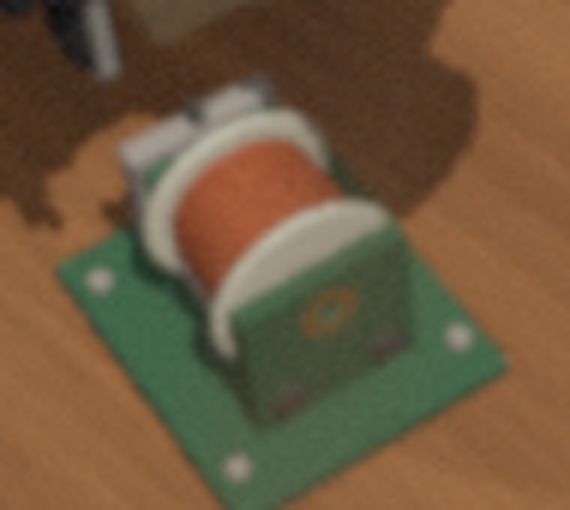

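The spool lies on the rollers, centred within about 1 mm, between the plate with its hole at (330,312) and the far block. Next, the axle.

```bash
echo '[[-25,14,0,0,0,0],[-65,37,5,0,0,0.01],[-105,60,15,0,0,0.02],[-145,83,25,0,0,0.03],[-185,106,30,0,0,0.03],[-225,129,40,0,0,0.03],[-265,151,50,0,0,0.03],[-300,171,57,0,0,0.031],[-325,185,60,0,0,0.031],[-334.4,190.6,61.8,0,0,0.031]]' | python3 -m jog 70; echo '[[0,0,0,0,0,0],[0,0,0,0,0,0]]' | python3 -m jog;python3 -c "
from to import *
go([485.5,311.5,15],-.195)"
```

```text
clock: 10.1
position: [483.3, 313.0, 106.7]
ee_rot: [-0.636, 0.772, -0.0, -0.002]
contact_force: [0.0, -0.1, -0.1]
gripper_width: 70.2
grasp_force: 0.0
clock: 10.3
position: [484.8, 310.3, 108.0]
ee_rot: [-0.635, 0.773, -0.0, -0.001]
contact_force: [0.2, 0.3, -0.3]
gripper_width: 70.0
grasp_force: 0.0
t 10.3 shift [-1.5 -0.6 93. ] rot [ 0.001 -0.002 -0.   ] F [ 0.2  0.3 -0.3] pos [484.8 310.3 108. ]
```

```bash
echo '[[-1.2,-0.6,25,0,0,0],[-1.2,-0.6,55,0,0,0],[-1.2,-0.6,78,0,0,0],[-1.2,-0.6,88,0,0,0],[-1.2,-0.6,93,0,0,0],[-1.2,-0.6,93,0,0,0],[-1.2,-0.6,93,0,0,0]]' | python3 -m jog; echo '[[0,0,0,0,0,0],[0,0,0,0,0,0],[0,0,0,0,0,0],[0,0,0,0,0,0],[0,0,0,0,0,0],[0,0,0,0,0,0],[0,0,0,0,0,0],[0,0,0,0,0,0],[0,0,0,0,0,0]]' | python3 -m jog 8
```

```text
clock: 11.0
position: [486.6, 312.7, 16.9]
ee_rot: [-0.635, 0.773, 0.0, 0.001]
contact_force: [0.2, 0.9, -0.7]
gripper_width: 70.2
grasp_force: 0.0
clock: 11.9
position: [485.6, 312.5, 16.0]
ee_rot: [-0.635, 0.773, 0.0, -0.0]
contact_force: [-3.2, 2.0, 3.6]
gripper_width: 16.4
grasp_force: 58.4
```

```bash
echo '[[0,0,-10,0,0,0],[0,0,-30,0,0,0],[0,0,-60,0,0,0],[0,0,-75,0,0,0],[0,0,-75,0,0,0],[0,0,-75,0,0,0],[0,0,-75,0,0,0]]' | python3 -m jog
cat > ax.py <<'E'
from to import *
def axle(p0,d0,show=True):
    "axle axis from shank points near the expected line, both views"
    out=[]
    for n in("top","scene"):
        Is,Ds=zip(*[viewer.get_image(n) for _ in range(3)]); I,D=Is[0],np.median(Ds,0); P=cloud(n,D)
        cam=ray(n,0,0)[0]
        v=(P-p0); t=v@d0; r=np.linalg.norm(v-t[...,None]*d0,axis=-1)
        m=(r<12)&(t>-100)&(t<-8); q=P[m]; 
        for _ in range(4):
            c=q.mean(0); d=np.linalg.svd(q-c)[2][0]; d*=np.sign(d[1]); rr=np.linalg.norm(np.cross(q-c,d),axis=1); q=q[rr<5.5]
        w=cam-c; w-=w@d*d; w/=np.linalg.norm(w); a=c-w*5*0.8
        e=np.percentile((P[(r<10)&(t>-120)&(t<-60)]-a)@d,1)
        tb=(p0-a)@d; print(n,len(q),"axis pt",(a+d*tb).round(1),"dir",d.round(4),"tip",(a+d*e).round(1)); out.append((a+d*tb,d,a+d*e))
    return out
E
python3 - <<'E'
from ax import *
s=arm.read_state(); print(s["position"],s["contact_force"],s["wrist_torque"]); Rc=R.from_quat(s["ee_rot"]).as_matrix()
d=-Rc[:,0]; g=s["position"]-Rc[:,2]*19; p0=g-27*d; print("expected shoulder",p0,d)
axle(p0,d)
E
```

```text
clock: 12.6
position: [485.2, 311.5, 89.4]
ee_rot: [-0.635, 0.773, -0.0, -0.001]
contact_force: [-0.4, -1.4, -1.7]
gripper_width: 16.1
grasp_force: 58.5
[485.20006786 311.50935437  89.4437098 ] [-0.39440675 -1.40908687 -1.71286206] [ 0.06871958 -0.01408484 -0.06338505]
expected shoulder [479.99146789 285.0569622  108.49998002] [ 0.1942177   0.98095623 -0.00208638]
top 182 axis pt [480.5 284.9 107.7] dir [ 0.2095  0.9778 -0.009 ] tip [458.1 180.1 108.7]
scene 253 axis pt [479.7 285.1 108. ] dir [ 0.2034  0.979  -0.0107] tip [458.3 181.9 109.1]
```

```bash
cat > pl.py <<'E'
from ax import *
import json
R0=R.from_quat([-0.635,0.773,0,-0.0005]).as_matrix(); dT=R0.T@np.array([.2064,.9784,-.0098]); dT/=np.linalg.norm(dT)
pT=R0.T@(np.array([480.1,285.0,107.9])-[485.2,311.5,89.4])
def plan(tipy,near=(0,58),far=(-3.3,55),dT=dT,pT=pT):
    "line through near hole (x,z at y=34) and far (y=-40); tip at stand y=tipy"
    A=S(near[0],34,near[1]); B=S(far[0],-40,far[1]); d=(A-B)/np.linalg.norm(A-B); tip=A+d*(tipy-34)/(d@yv); sh=tip+106*d
    s=arm.read_state(); Rc=R.from_quat(s["ee_rot"]).as_matrix()
    # tool rotation: minimal turn from the level stand-aligned tool so dT -> d
    Rb=Rt(-.1648); v=Rb@dT; Rg=R.align_vectors([d],[v])[0].as_matrix()@Rb
    # keep roll about axle zero: align_vectors with one vector is the minimal turn
    go(sh-Rg@pT,0,Rg)
def where(dT=dT,pT=pT):
    s=arm.read_state(); Rc=R.from_quat(s["ee_rot"]).as_matrix(); sh=s["position"]+Rc@pT-O; d=Rc@dT; tip=sh-106*d
    f=lambda v:np.array([v@xv,v@yv,v[2]]).round(1); print("t",round(s["clock"],2),"shoulder",f(sh),"tip",f(tip),"F(stand)",f(s["contact_force"]),"M",f(s["wrist_torque"]*100)/100,"w",round(s["gripper_width"],1))
E
python3 -c "
from pl import *
where(); plan(60)"
```

```text
t 12.9 shoulder [-190.8  308.7  108.7] tip [-195.3  202.8  109.8] F(stand) [ 0.4  0.1 -2.2] M [0.089 0.023 0.046] w 16.3
t 12.9 shift [ 135.9 -201.    44. ] rot [ 0.001 -0.05   0.002] F [ 0.4  0.  -2.2] pos [485.6 312.2  90.2]
```

```bash
echo '[[15,-25,0,0,0,0],[35,-55,0,0,0,0],[60,-90,0,0,-0.01,0],[85,-125,8,0,-0.02,0],[108,-160,20,0,-0.03,0],[125,-185,32,0,-0.045,0],[133,-197,40,0,-0.05,0],[135.9,-201,44,0.001,-0.05,0.002],[135.9,-201,44,0.001,-0.05,0.002],[135.9,-201,44,0.001,-0.05,0.002]]' | python3 -m jog; echo '[[0,0,0,0,0,0],[0,0,0,0,0,0]]' | python3 -m jog
python3 - <<'E'
from pl import *
where(); s=arm.read_state(); Rc=R.from_quat(s["ee_rot"]).as_matrix(); o=axle(s["position"]+Rc@pT,Rc@dT)
for a,d,t in o: print("stand: sh",((a-O)@xv).round(1),((a-O)@yv).round(1),a[2].round(1),"tip",((t-O)@xv).round(1),((t-O)@yv).round(1),t[2].round(1),"d",(d@xv).round(3),d[2].round(3))
I=viewer.get_image("scene")[0]; cv2.imwrite("pics/pre.png",cv2.resize(I[185:315,170:310],None,fx=4.3,fy=4.3,interpolation=2))
plan(60)
E
```

```text
clock: 13.9
position: [656.1, 141.2, 47.2]
ee_rot: [-0.635, 0.772, 0.015, 0.02]
contact_force: [-0.2, -0.3, -1.0]
gripper_width: 16.2
grasp_force: 58.6
clock: 14.1
position: [656.4, 141.3, 47.7]
ee_rot: [-0.635, 0.772, 0.015, 0.02]
contact_force: [0.2, -0.1, -0.9]
gripper_width: 15.8
grasp_force: 58.6
t 14.1 shoulder [  5.6 167.2  64.8] tip [ 1.1 61.4 60.3] F(stand) [ 0.2 -0.1 -0.9] M [-0.036  0.004 -0.003] w 15.8
top 163 axis pt [651.3 113.9  64.7] dir [0.2057 0.9775 0.0461] tip [629.3   9.   59.7]
scene 85 axis pt [656.8 112.4  62.5] dir [0.2687 0.9628 0.0277] tip [628.1   9.4  59.5]
stand: sh 5.9 167.2 64.7 tip 1.3 60.2 59.7 d 0.043 0.046
stand: sh 11.5 166.7 62.5 tip 0.1 60.4 59.5 d 0.107 0.028
t 14.4 shift [0.4 0.1 0.7] rot [-0.001  0.001 -0.   ] F [-0.8 -0.2 -1.6] pos [656.6 140.2  46.9]
```

View pics/pre.png

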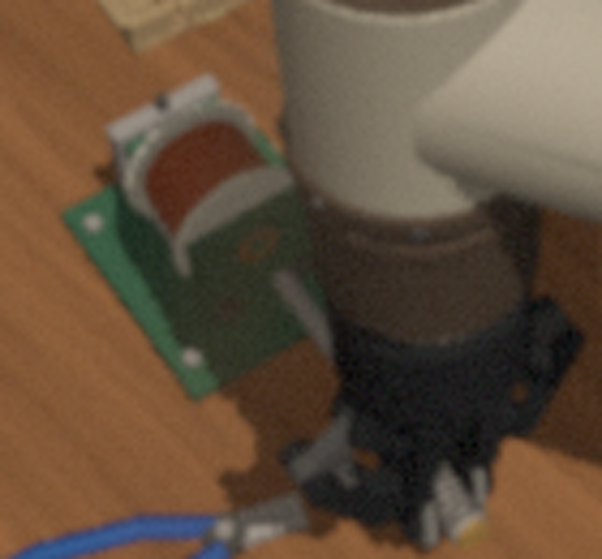

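The picture shows the axle tip at (285,280), pointing at the near hole at (258,243), with the gripper behind it. The top-view depth agrees with the planned line to within 1 mm.

```bash
echo '[[6,0,0.5,0,0,0],[14,0,0.5,0,0,0],[19,0,0.5,0,0,0],[21,0,0.5,0,0,0],[21.5,0,0.5,0,0,0]]' | python3 -m jog; python3 -c "
from pl import *
where(); plan(30)"
```

```text
clock: 14.95
position: [652.4, 118.4, 45.3]
ee_rot: [-0.634, 0.773, 0.015, 0.02]
contact_force: [0.8, -0.1, -1.7]
gripper_width: 15.9
grasp_force: 58.6
t 14.95 shoulder [  5.4 144.   62.4] tip [ 0.6 38.2 58. ] F(stand) [ 0.8  0.  -1.7] M [-0.039 -0.01   0.021] w 15.9
t 14.9 shift [ 8.2  0.6 -0.1] rot [-0.001  0.    -0.001] F [ 0.8 -0.1 -1.7] pos [652.4 118.4  45.3]
```

```bash
echo '[[1,0.1,-0.1,0,0,0],[2,0.2,-0.1,0,0,0],[3,0.3,-0.1,0,0,0],[3,0.3,-0.1,0,0,0]]' | python3 -m jog; python3 -c "
from pl import *
where()"; echo '[[1.5,0.1,0,0,0,0],[3,0.2,0,0,0,0],[4.5,0.3,0,0,0,0],[4.5,0.3,0,0,0,0]]' | python3 -m jog; python3 -c "
from pl import *
where(); plan(20)"
```

```text
clock: 15.35
position: [651.5, 116.2, 45.2]
ee_rot: [-0.634, 0.773, 0.016, 0.02]
contact_force: [0.1, 0.4, -2.4]
gripper_width: 15.9
grasp_force: 58.6
t 15.35 shoulder [  4.9 141.6  62.3] tip [ 0.2 35.8 57.9] F(stand) [ 0.1  0.4 -2.4] M [-0.014  0.013 -0.009] w 15.9
clock: 15.75
position: [650.3, 111.6, 44.9]
ee_rot: [-0.634, 0.773, 0.016, 0.02]
contact_force: [0.4, 0.1, -1.9]
gripper_width: 16.3
grasp_force: 58.6
t 15.75 shoulder [  4.4 136.9  62. ] tip [-0.3 31.1 57.7] F(stand) [ 0.4  0.2 -1.9] M [-0.039  0.022 -0.029] w 16.3
t 15.8 shift [11.1  0.  -0.2] rot [-0.001  0.    -0.   ] F [ 0.4  0.1 -1.9] pos [650.3 111.6  44.9]
```

```bash
echo '[[2,0,0,0,0,0],[5,0,-0.1,0,0,0],[8,0,-0.2,0,0,0],[11,0,-0.2,0,0,0],[14,0,-0.2,0,0,0],[17,0,-0.2,0,0,0],[20,0,-0.3,0,0,0],[20,0,-0.3,0,0,0]]' | python3 -m jog; python3 -c "
from pl import *
where(); plan(-10)"
```

```text
clock: 16.55
position: [646.3, 91.8, 44.2]
ee_rot: [-0.634, 0.773, 0.016, 0.02]
contact_force: [0.5, -0.6, -1.5]
gripper_width: 16.1
grasp_force: 58.6
t 16.55 shoulder [  3.8 116.7  61.4] tip [-1.  10.9 57. ] F(stand) [ 0.6 -0.6 -1.5] M [-0.006  0.003  0.034] w 16.1
t 16.6 shift [20.9  0.4 -0.2] rot [-0.001  0.    -0.001] F [ 0.5 -0.6 -1.5] pos [646.3  91.8  44.2]
```

```bash
echo '[[3,0.1,0,0,0,0],[7,0.2,-0.1,0,0,0],[12,0.3,-0.2,0,0,0],[17,0.4,-0.2,0,0,0],[22,0.5,-0.3,0,0,0],[27,0.5,-0.3,0,0,0],[32,0.6,-0.4,0,0,0],[36,0.6,-0.4,0,0,0],[40,0.6,-0.4,0,0,0],[40,0.6,-0.4,0,0,0]]' | python3 -m jog; python3 -c "
from pl import *
where(); plan(-40)"
```

```text
clock: 17.55
position: [637.9, 52.6, 42.6]
ee_rot: [-0.634, 0.773, 0.016, 0.02]
contact_force: [0.4, 0.1, -1.1]
gripper_width: 16.0
grasp_force: 58.6
t 17.55 shoulder [ 1.9 76.6 59.7] tip [ -2.9 -29.2  55.4] F(stand) [ 0.4  0.2 -1.1] M [-0.058  0.024  0.01 ] w 16.0
t 17.6 shift [10.9  0.2 -0.1] rot [-0.001  0.    -0.001] F [ 0.4  0.1 -1.1] pos [637.9  52.6  42.6]
```

Free all the way to the far side. From here I feel forward in small steps.

```bash
echo '[[2,0,0,0,0,0],[4,0,0,0,0,0],[6,0,0,0,0,0],[6,0,0,0,0,0]]' | python3 -m jog; echo '[[1,0.1,-0.1,0,0,0],[2,0.1,-0.1,0,0,0],[2,0.1,-0.1,0,0,0]]' | python3 -m jog; python3 -c "
from pl import *
where()"; echo '[[1,0,0,0,0,0],[2,0,0,0,0,0],[2,0,0,0,0,0]]' | python3 -m jog;  python3 -c "
from pl import *
where();plan(-46)"
```

```text
clock: 17.95
position: [636.8, 47.1, 42.3]
ee_rot: [-0.634, 0.773, 0.016, 0.02]
contact_force: [0.1, -0.6, -1.3]
gripper_width: 16.4
grasp_force: 58.6
clock: 18.25
position: [636.3, 45.2, 42.4]
ee_rot: [-0.634, 0.773, 0.016, 0.02]
contact_force: [0.6, 0.9, -1.0]
gripper_width: 16.2
grasp_force: 58.6
t 18.25 shoulder [ 1.6 69.2 59.5] tip [ -3.2 -36.7  55.1] F(stand) [ 0.4  1.  -1. ] M [-0.07   0.008  0.032] w 16.2
clock: 18.55
position: [635.9, 43.2, 42.2]
ee_rot: [-0.634, 0.773, 0.016, 0.02]
contact_force: [-0.3, 0.6, -0.7]
gripper_width: 15.9
grasp_force: 58.6
t 18.55 shoulder [ 1.5 67.1 59.3] tip [ -3.3 -38.7  55. ] F(stand) [-0.4  0.5 -0.7] M [-0.033  0.045 -0.03 ] w 15.9
t 18.6 shift [ 7.3  0.1 -0.1] rot [-0.001  0.    -0.   ] F [-0.3  0.6 -0.7] pos [635.9  43.2  42.2]
```

```bash
for i in 1; do :; done; echo '[[1,0,0,0,0,0],[1.5,0,0,0,0,0],[1.5,0,0,0,0,0]]' | python3 -m jog; python3 -c "
from pl import *
where()"; echo '[[1,0,0,0,0,0],[1.5,0,0,0,0,0],[1.5,0,0,0,0,0]]' | python3 -m jog;  python3 -c "
from pl import *
where();plan(-46)"
```

```text
clock: 18.85
position: [635.7, 41.8, 42.2]
ee_rot: [-0.634, 0.773, 0.015, 0.02]
contact_force: [0.0, -0.7, -1.0]
gripper_width: 16.0
grasp_force: 58.6
t 18.85 shoulder [ 1.5 65.7 59.3] tip [ -3.3 -40.1  55. ] F(stand) [ 0.2 -0.7 -1. ] M [-0.095  0.049  0.018] w 16.0
clock: 19.15
position: [635.4, 40.3, 42.1]
ee_rot: [-0.634, 0.773, 0.015, 0.02]
contact_force: [-0.7, -0.3, -1.5]
gripper_width: 16.1
grasp_force: 58.6
t 19.15 shoulder [ 1.4 64.1 59.2] tip [ -3.3 -41.7  54.9] F(stand) [-0.7 -0.4 -1.5] M [-0.118  0.058  0.014] w 16.1
t 19.1 shift [ 4.3  0.2 -0. ] rot [-0.001  0.    -0.   ] F [-0.7 -0.3 -1.5] pos [635.4  40.3  42.1]
```

```bash
echo '[[1,0,0,0,0,0],[2,0,0,0,0,0],[2,0,0,0,0,0]]' | python3 -m jog; python3 -c "
from pl import *
where()"; echo '[[1,0.1,0,0,0,0],[2,0.1,0,0,0,0],[2,0.1,0,0,0,0]]' | python3 -m jog;  python3 -c "
from pl import *
where();plan(-50)"
```

```text
clock: 19.45
position: [635.0, 38.3, 42.0]
ee_rot: [-0.634, 0.773, 0.016, 0.02]
contact_force: [0.4, 0.3, -1.4]
gripper_width: 16.2
grasp_force: 58.6
t 19.45 shoulder [ 1.3 62.1 59.1] tip [ -3.4 -43.7  54.8] F(stand) [ 0.4  0.3 -1.4] M [-0.104  0.05  -0.016] w 16.2
clock: 19.75
position: [634.5, 36.4, 41.9]
ee_rot: [-0.634, 0.773, 0.015, 0.02]
contact_force: [0.0, 1.0, -1.4]
gripper_width: 16.3
grasp_force: 58.6
t 19.75 shoulder [ 1.2 60.1 59. ] tip [ -3.5 -45.7  54.7] F(stand) [-0.1  1.  -1.4] M [-0.12  -0.019  0.008] w 16.3
t 19.8 shift [ 4.3  0.1 -0.1] rot [-0.001  0.    -0.   ] F [ 0.   1.  -1.4] pos [634.5  36.4  41.9]
```

The tip is 8 mm past the bush face with no axial force, so it is in the hole. I keep feeding gently.

```bash
echo '[[1.5,0,0,0,0,0],[3,0.1,-0.1,0,0,0],[4.5,0.1,-0.1,0,0,0],[6,0.1,-0.1,0,0,0],[6,0.1,-0.1,0,0,0]]' | python3 -m jog; python3 -c "
from pl import *
where()"; echo '[[1.5,0,0,0,0,0],[3,0.1,0,0,0,0],[4.5,0.1,-0.1,0,0,0],[6,0.1,-0.1,0,0,0],[6,0.1,-0.1,0,0,0]]' | python3 -m jog;  python3 -c "
from pl import *
where();plan(-66)"
```

```text
clock: 20.25
position: [633.2, 30.4, 41.7]
ee_rot: [-0.634, 0.773, 0.015, 0.02]
contact_force: [-0.5, 0.1, -1.1]
gripper_width: 16.0
grasp_force: 58.7
t 20.25 shoulder [ 0.9 54.  58.8] tip [ -3.9 -51.8  54.5] F(stand) [-0.5  0.  -1.1] M [-0.093  0.048  0.034] w 16.0
clock: 20.75
position: [631.9, 24.6, 41.5]
ee_rot: [-0.634, 0.773, 0.016, 0.02]
contact_force: [-0.3, -0.1, -1.2]
gripper_width: 16.0
grasp_force: 58.7
t 20.75 shoulder [ 0.6 48.  58.6] tip [ -4.2 -57.8  54.2] F(stand) [-0.2 -0.1 -1.2] M [-0.136 -0.016  0.025] w 16.0
t 20.8 shift [ 8.2  0.1 -0.1] rot [-0.001  0.    -0.   ] F [-0.3 -0.1 -1.2] pos [631.9  24.6  41.5]
```

```bash
echo '[[1.5,0,0,0,0,0],[3,0,0,0,0,0],[4.5,0,0,0,0,0],[6,0,0,0,0,0],[6,0,0,0,0,0]]' | python3 -m jog; echo '[[1,0,0,0,0,0],[2,0,0,0,0,0],[2,0,0,0,0,0]]' | python3 -m jog; python3 -c "
from pl import *
where()"; echo '[[0.5,0,0,0,0,0],[1,0,0,0,0,0],[1,0,0,0,0,0]]' | python3 -m jog;  python3 -c "
from pl import *
where();plan(-68)"
```

```text
clock: 21.25
position: [630.7, 18.7, 41.2]
ee_rot: [-0.634, 0.773, 0.016, 0.02]
contact_force: [-0.4, -0.2, -0.9]
gripper_width: 16.3
grasp_force: 58.6
clock: 21.55
position: [630.4, 16.8, 41.1]
ee_rot: [-0.634, 0.773, 0.015, 0.02]
contact_force: [0.9, 0.3, -1.2]
gripper_width: 16.2
grasp_force: 58.7
t 21.55 shoulder [ 0.4 40.2 58.2] tip [ -4.4 -65.6  53.9] F(stand) [ 0.8  0.5 -1.2] M [-0.075 -0.025 -0.061] w 16.2
clock: 21.85
position: [630.4, 16.3, 41.1]
ee_rot: [-0.634, 0.773, 0.016, 0.02]
contact_force: [0.0, 1.4, -1.1]
gripper_width: 16.2
grasp_force: 58.7
t 21.85 shoulder [ 0.4 39.6 58.2] tip [ -4.3 -66.2  53.8] F(stand) [-0.2  1.4 -1.1] M [0.352 0.063 0.032] w 16.2
t 21.9 shift [ 1.8  0.2 -0. ] rot [-0.001  0.001 -0.   ] F [ 0.   1.4 -1.1] pos [630.4  16.3  41.1]
```

```bash
echo '[[0.5,0,0,0,0,0],[0.5,0,0,0,0,0]]' | python3 -m jog; python3 -c "
from pl import *
where()"; echo '[[0.4,0,0,0,0,0],[0.4,0,0,0,0,0]]' | python3 -m jog;  python3 -c "
from pl import *
where()"
```

```text
clock: 22.05
position: [630.3, 16.2, 41.1]
ee_rot: [-0.634, 0.773, 0.016, 0.02]
contact_force: [-0.2, 4.2, -1.8]
gripper_width: 16.1
grasp_force: 58.6
t 22.05 shoulder [ 0.4 39.5 58.2] tip [ -4.3 -66.3  53.7] F(stand) [-0.9  4.1 -1.8] M [1.124 0.231 0.   ] w 16.1
clock: 22.25
position: [630.4, 16.2, 41.1]
ee_rot: [-0.634, 0.773, 0.016, 0.02]
contact_force: [0.5, 6.0, -1.7]
gripper_width: 16.6
grasp_force: 58.6
t 22.25 shoulder [ 0.4 39.5 58.2] tip [ -4.3 -66.3  53.7] F(stand) [-0.5  6.  -1.7] M [1.575 0.277 0.051] w 16.6
```

The shoulder is seated: axial force builds to 6 N with no further travel. Letting go.

```bash
echo '[[0,0,0,0,0,0],[0,0,0,0,0,0],[0,0,0,0,0,0],[0,0,0,0,0,0],[0,0,0,0,0,0]]' | python3 -m jog 60; echo '[[0,0,-15,0,0,0],[0,0,-45,0,0,0],[-5,0,-85,0,0,0],[-20,0,-125,0,0,0],[-60,0,-150,0,0,0],[-100,0,-160,0,0,0],[-150,20,-160,0,0,0],[-200,50,-160,0,0,0],[-200,50,-160,0,0,0],[-200,50,-160,0,0,0]]' | python3 -m jog
python3 - <<'E'
from pl import *
c=[]
for n,(a,b,w,h) in dict(scene=(175,185,110,105),top=(250,120,100,95)).items():
    I,D=viewer.get_image(n); c.append(cv2.resize(I[b:b+h,a:a+w],(395,380),interpolation=2)); P=cloud(n,D); H=cv2.cvtColor(I,cv2.COLOR_BGR2HSV); v=P-O; x,t,z=v@xv,v@yv,P[...,2]
    m=(abs(x)<13)&(z>50)&(z<85)&(t>34)&(t<110)
    br=m&(H[...,1]>90)&(H[...,0]<35)&(z>60); print(n,"brass t",np.percentile(t[br],[5,50,95]) if br.sum() else 0,br.sum(),"end t",np.percentile(t[m],99),"z handle",np.percentile(z[m&(t>60)],95),"x",x[m&(t>60)].mean())
    m=(abs(x)<13)&(z>40)&(z<66)&(t<-50)&(t>-75); print(" tip pts",m.sum(),np.percentile(t[m],3) if m.any() else 0)
cv2.imwrite("pics/end.png",np.hstack(c))
E
```

```text
clock: 22.75
position: [630.0, 14.7, 41.1]
ee_rot: [-0.634, 0.773, 0.015, 0.02]
contact_force: [1.2, 0.2, -0.9]
gripper_width: 60.1
grasp_force: 0.0
clock: 23.75
position: [617.8, 214.9, 212.0]
ee_rot: [-0.635, 0.772, 0.015, 0.02]
contact_force: [0.1, -0.5, -0.5]
gripper_width: 60.0
grasp_force: 0.0
scene brass t [36.84743904 42.33363607 91.30632003] 59 end t 91.55789889457884 z handle 67.30205971913892 x 4.681522051155353
 tip pts 2 -66.29726527053103
top brass t [37.51414823 41.58077396 89.88936426] 36 end t 89.83481372407982 z handle 68.30282288190492 x 1.409292950326754
 tip pts 31 -65.98614027703194
```

View pics/end.png

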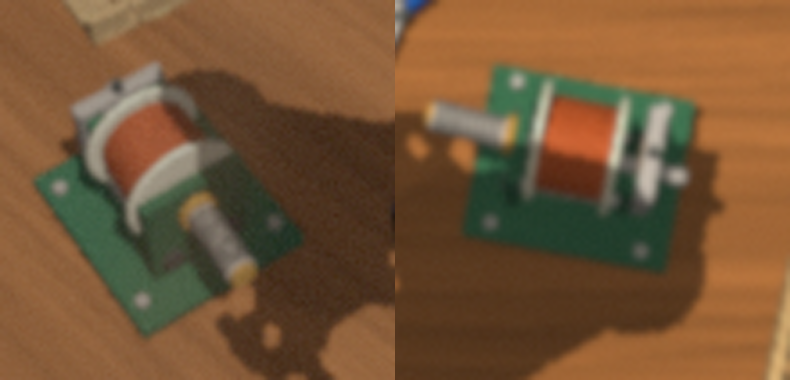

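The axle is through: collar at the plate (left view 195,210), tip out beyond the block (right view 678,176). I check for a gap between the collar and the plate face within the same views.

Run:
```python
from pl import *
D=np.median([viewer.get_image("scene")[1] for _ in range(8)],0); P=cloud("scene",D); v=P-O; x,t,z=v@xv,v@yv,P[...,2]
m=(abs(x)>15)&(abs(x)<30)&(z>35)&(z<72)&(abs(t-38)<5); print("plate face",m.sum(),np.percentile(t[m],[10,50,90]))
D=np.median([viewer.get_image("top")[1] for _ in range(8)],0); P=cloud("top",D); v=P-O; X,T,Z=v@xv,v@yv,P[...,2]
m=(Z>72)&(Z<80)&(abs(X)>12)&(abs(X)<31)&(abs(T-34)<8); print("top plate",m.sum(),np.percentile(T[m],[3,50,97]))
for n,(a,b,c) in dict(scene=(x,t,z),top=(X,T,Z)).items():
    m=(abs(a)<12)&(c>56)&(c<82)&(b>34)&(b<100); print(n,"end",np.sort(b[m])[-6:].round(1),"tip",np.sort(b[(abs(a+4)<8)&(c>45)&(c<66)&(b<-50)&(b>-80)])[:5].round(1))
    k=(abs(a)<12)&(c>50)&(b>36)&(b<60); print("  ",[(i,round(float(np.percentile(c[k&(b>=i)&(b<i+1.5)],90)),1)) for i in np.arange(36,54,1.5) if (k&(b>=i)&(b<i+1.5)).sum()>1])
```

```text
plate face 147 [36.8113101  37.31135512 37.71248752]
top plate 57 [29.50219632 33.20797135 37.02526055]
scene end [91.  91.  91.  91.1 91.2 91.7] tip [-66.9 -64.6]
   [(np.float64(36.0), 75.7), (np.float64(37.5), 75.8), (np.float64(39.0), 68.4), (np.float64(40.5), 67.5), (np.float64(42.0), 67.9), (np.float64(43.5), 65.1), (np.float64(45.0), 64.8), (np.float64(46.5), 66.2), (np.float64(48.0), 65.8), (np.float64(49.5), 65.6), (np.float64(51.0), 65.9), (np.float64(52.5), 66.7)]
top end [88.7 89.2 89.6 89.8 90.1 90.5] tip [-66.5 -65.9 -65.6 -64.7 -64.1]
   [(np.float64(36.0), 76.8), (np.float64(37.5), 68.0), (np.float64(39.0), 68.1), (np.float64(40.5), 67.5), (np.float64(42.0), 67.4), (np.float64(43.5), 65.2), (np.float64(45.0), 65.4), (np.float64(46.5), 66.0), (np.float64(48.0), 65.9), (np.float64(49.5), 65.5), (np.float64(51.0), 65.8), (np.float64(52.5), 65.2)]
```

Run:
```python
from pl import *
D=np.load("scene0.npz")["D"]; D=np.median([D,np.load("scene2.npz")["D"],np.load("scene1.npz")["D"]],0); P=cloud("scene",D); v=P-O; x,t,z=v@xv,v@yv,P[...,2]
r=np.hypot(x,z-58); f=abs(t-38)<6
for a,b in((0,4),(4,7),(7,9),(9,11),(11,13),(13,17),(17,25)):
    m=f&(r>=a)&(r<b)&(abs(x)<30)&(z<74)&(z>35); print(a,b,m.sum(),t[m].mean().round(2),t[m].std().round(2))
s=arm.read_state(); print(s["position"],s["clock"])
```

```text
0 4 0 nan nan
4 7 16 36.95 1.73
7 9 15 37.25 1.75
9 11 15 37.52 0.82
11 13 22 37.5 0.58
13 17 51 37.27 0.64
17 25 106 37.36 0.53
[618.37407146 212.99053347 210.76187424] 24.65<stdin>:5: RuntimeWarning: Mean of empty slice.
  ret = ret.dtype.type(ret / rcount)
  ret = _var(a, axis=axis, dtype=dtype, out=out, ddof=ddof,
  arrmean = um.true_divide(arrmean, div, out=arrmean,
  ret = ret.dtype.type(ret / rcount)
```

```bash
python3 -c "
from pl import *
s=arm.read_state(); Rc=R.from_quat(s['ee_rot']).as_matrix()
go(S(2.3,118,52),0,Rc); print(onz('top',260,108,5), onz('top',247,132,5))"
```

```text
t 24.6 shift [147.8 -49.6 151.6] rot [0. 0. 0.] F [ 0.3 -0.2  0.7] pos [618.4 213.  210.8]
[753.61940818  39.8935148    5.        ] [691.124412   70.6503935   5.       ]
```

```bash
echo '[[20,-10,20,0,0,0],[45,-20,45,0,0,0],[75,-30,75,0,0,0],[105,-40,105,0,0,0],[130,-48,130,0,0,0],[144,-49.6,145,0,0,0],[147.8,-49.6,151.6,0,0,0],[147.8,-49.6,151.6,0,0,0],[147.8,-49.6,151.6,0,0,0]]' | python3 -m jog 0; echo '[[2,0,0,0,0,0],[5,0,0,0,0,0],[8,0,0,0,0,0],[9,0,0,0,0,0],[9,0,0,0,0,0]]' | python3 -m jog; python3 -c "
from pl import *
s=arm.read_state(); p=s['position']-O; print(p@xv,p@yv,p[2],s['contact_force'],s['gripper_width'])"
```

```text
clock: 25.55
position: [640.7, 66.8, 53.1]
ee_rot: [-0.634, 0.773, 0.015, 0.021]
contact_force: [0.1, -0.1, 0.7]
gripper_width: -0.3
grasp_force: 0.0
clock: 26.05
position: [638.0, 56.9, 51.7]
ee_rot: [-0.634, 0.773, 0.015, 0.02]
contact_force: [0.5, 0.2, 0.0]
gripper_width: -0.2
grasp_force: 0.0
2.0739280721367344 108.84065904805315 51.74476302742533 [0.52110175 0.21073403 0.00108991] -0.17707036729071782
```

```bash
cat > f.py <<'E'
from pl import *
s=arm.read_state(); p=s['position']-O; print('stand',(p@xv).round(1),(p@yv).round(2),p[2].round(1),'Fy',(s['contact_force']@yv).round(1))
E
for k in 1; do echo '[[1,0,0,0,0,0],[2,0,0,0,0,0],[3,0,0,0,0,0],[3,0,0,0,0,0]]' | python3 -m jog >/dev/null; python3 f.py; done; echo '[[1,0,0,0,0,0],[2,0,0,0,0,0],[2,0,0,0,0,0]]' | python3 -m jog>/dev/null; python3 f.py;  echo '[[1,0,0,0,0,0],[2,0,0,0,0,0],[2,0,0,0,0,0]]' | python3 -m jog>/dev/null; python3 f.py
```

```text
stand 2.0 105.85 51.4 Fy 1.0
stand 1.9 103.89 51.3 Fy 0.1
stand 1.8 101.86 51.2 Fy 0.3
```

```bash
echo '[[0.7,0,0,0,0,0],[1,0,0,0,0,0],[1,0,0,0,0,0]]' | python3 -m jog >/dev/null; python3 f.py; echo '[[0.7,0,0,0,0,0],[1,0,0,0,0,0],[1,0,0,0,0,0]]' | python3 -m jog>/dev/null; python3 f.py;  echo '[[0.5,0,0,0,0,0],[1,0,0,0,0,0],[1,0,0,0,0,0]]' | python3 -m jog>/dev/null; python3 f.py
```

```text
stand 1.8 100.95 51.2 Fy -0.1
stand 1.8 100.16 51.1 Fy 0.3
stand 1.9 99.91 51.2 Fy 5.2
```

```bash
echo '[[0.5,0,0,0,0,0],[0.8,0,0,0,0,0],[0.8,0,0,0,0,0]]' | python3 -m jog >/dev/null; python3 f.py; echo '[[0.5,0,0,0,0,0],[0.8,0,0,0,0,0],[0.8,0,0,0,0,0]]' | python3 -m jog>/dev/null; python3 f.py
```

```text
stand 1.9 99.86 51.2 Fy 7.5
stand 2.0 99.8 51.2 Fy 9.9
```

The free axle stands against a hard stop: 10 N moves it no further, so the shoulder is home. Its slight tilt accounts for most of the apparent gap. I back off and check.

```bash
echo '[[-5,0,0,0,0,0],[-20,0,0,0,0,0],[-45,0,-10,0,0,0],[-80,0,-50,0,0,0],[-110,0,-90,0,0,0],[-110,0,-110,0,0,0],[-110,0,-110,0,0,0],[-110,0,-110,0,0,0]]' | python3 -m jog|head -2
python3 - <<'E'
from pl import *
for n in("top","scene"):
    D=np.median([viewer.get_image(n)[1] for _ in range(6)],0); P=cloud(n,D); v=P-O; a,b,c=v@xv,v@yv,P[...,2]
    m=(abs(a)<12)&(c>56)&(c<82)&(b>50)&(b<100); print(n,"end",np.sort(b[m])[-4:].round(1),"tip",np.sort(b[(abs(a+4)<8)&(c>45)&(c<66)&(b<-50)&(b>-80)])[:3].round(1))
print(arm.read_state()["clock"]); print(arm.job_done())
E
```

```text
clock: 29.35
position: [655.8, 148.3, 166.5]
top end [89.7 89.7 90.2 90.5] tip [-68.1 -66.4 -65.9]
scene end [70.9 75.2 78.5 88.5] tip [-68.  -66.9 -64. ]
29.95
the job is handed in; nothing more can be done
None
```

The copper spool is on the rollers and the axle is through the near upright, spool and bush to a hard stop. I released it and handed the job in at about 30 s. The cameras read the shoulder 1–2 mm off the upright, which I put down to axle tilt and measurement error, because a 10 N push did not move it.

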